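# Reset the spectrometer controller through its recessed key

## Task

A pocket calculator was left lying on the flat controller box, over the oblong well. Without ever lifting it, push the calculator lightly along the box with the fingertips until it lies flat and square on the middle panel, with both end panels' wells uncovered; then reach a fingertip into the oblong well, press its sunken key fully down, hold it down for about two seconds and let it spring back up. Do not press the key in the round well, and leave the things standing round the box where they are.

Things in the scene. Friction and masses are not known exactly. Their poses are not given: they have to be found in the camera images.
- controller: middle panel of the flat grey controller box, fixed to the worktop: 160 (its x) x 110 (its y) x 45 mm high. Origin at the centre of its underside. The box is this panel with an end panel flush against either side along its y, so the whole is 160 x 300 x 45 mm with one flat top, 45 mm above the worktop; all three have the same yaw.
- oblong_module: end panel with the oblong well (the one to use), fixed: 160 (x) x 95 (y) x 45 mm high, origin at the centre of its underside, 102.5 mm from the controller's origin along the controller's y, at its +y or its -y end.
- round_module: end panel with the round well (leave alone), fixed, the same size, at the other end of the box. Its well, in the middle of its top, is 44 mm across and 18 mm deep to an identical sort of sunken key.
- oblong_well (a point): centre of the mouth of the oblong well, in the top of its panel, 45 mm above the worktop. The well is straight-sided, 60 mm along the panel's x and 36 mm along its y; the top of the key in it lies 18 mm below the mouth. The axes are those of the panel.
- oblong_key_top (a point): centre of the top of the black sunken key in the oblong well (52 mm along x by 29 mm along y, flat); sinks with the key.
- oblong_key (a joint): travel of the oblong well's key in m: 0 up, 0.005 fully down on its stop. Spring key: about 1.5 N starts it, about 8.5 N holds it fully down; springs back by itself.
- round_key (a joint): travel of the round well's key in m: 0 up, 0.005 fully down; same spring.
- calculator: loose black pocket calculator, 118 (its x) x 68 (its y) x 11 mm, 0.12 kg, lying flat on the box top over the oblong well, its x roughly along the box's x. Origin at the centre of its underside.
- jar: bystander: white-lidded sample jar, 58 mm across, 62 mm high, standing loose on the worktop to the right of the box; origin at the centre of its underside. Behind it stands a black computer tower 0.35 m high, from about x = 0.5 m on and y = -0.2 to -0.3 m: keep clear of it when swinging over from the right.
- brass_weight: bystander: 50 g brass-coloured calibration weight, 18 mm across, 31 mm high, loose on the worktop to the right of the box; origin at the centre of its underside.
- petri: bystander: clear petri dish, 62 mm across, 14 mm high, loose on the worktop to the left of the box; origin at the centre of its underside.
- dropper: bystander: small amber dropper bottle, 33 mm across, 88 mm high, loose on the worktop to the left of the box; origin at the centre of its underside.
Things that resemble listed ones, but are neither listed nor needed, are in the scene too. There is more than one size of the calculator; the one meant has the size given above.

How it is judged:
By the outcome, as a careful person would: the job done as asked, in the order asked, and still so for the second after the job is handed in, with the robot touching nothing.
It also fails if it takes over 54 s, if anything falls off the work surface, if the arm or the gripper's body presses on something with over 40 N, if the wrist force passes 120 N, or if a joint passes its speed limit or range.

## Robot

A 7-joint arm with a two-finger parallel gripper is mounted at the origin on a cart in front of the work surface, level with it; the furniture and walls round the work are solid. World frame = base frame: x ahead of the robot, y to its left, z up, the work surface at z = 0. Lengths are in m, angles in rad, forces in N, time in s.
With the tool pointing down it reaches from about 0.4 to 0.85 m from the base axis. Payload 10.4 kg.
Tool frame: the origin (TCP) lies on the centre line of the jaws, within the pads' length; the fingertips stand 14 mm ahead of it and the grasp point (between the pads) lies 5 mm behind it (manip.tip_reach is the distance from the TCP to the fingertips, in m); z points along the fingers, y is the line along which they close (so a half turn about z gives the same grasp; the last joint's range is limited). The gripper opens to 85 mm and grips with 20 to 120 N. Pads are 22 mm wide; open, the fingers measure 114 mm over their backs; the gripper's body (76 mm by 85 mm) begins 54 mm behind the grasp point. The pads swing forward as they close: fully open they stand 13 mm farther back than shut.
Start: joints at [-1.242, 0.332, -0.065, 1.46, 0.022, 1.35, -0.088], TCP at [0.215, 0.587, 0.245] pointing down, gripper open.
Joint ranges: [-2.6, 2.6], [-0.5, 2.12], [-1.47, 1.34], [0.16, 2.42], [-1.27, 4.41], [0.06, 2.06], [-2.6, 2.6]. Speed limits (rad/s): [2.22, 2.22, 2.79, 2.79, 3.14, 3.14, 3.14].

## Interface

Orientations are given as a unit quaternion [x, y, z, w].
In Python, from workcell import manip gives the robot as it stands.
- The arm moves only by the shell command python3 -m pendant 'ROWS' [FORCE]. ROWS is JSON, a list of rows, each a list of 7 numbers: the shift along the tool's x, y, z in units of 50 mm (1.0 is 50 mm), then the turn, a rotation vector about the tool's x, y, z in units of 8 degrees (1.0 is 8 degrees), then the opening, from -1 (shut) to 1 (fully open), so that 0 is half open. In form: [[dx, dy, dz, ax, ay, az, jaw], ...]. A call has exactly 10 rows; each row is the pose to reach, as a shift and turn from the pose commanded when the call began, along the tool's axes at that moment; what a row does not reach only later rows make up. A row lasts 1/8 s, in which the tool goes at most 62.5 mm and 10.7 degrees, less where a joint would pass 70% of its speed; a pose out of reach is approached as far as the arm can. A call with a gripper value outside its range is refused whole. The fingers move at their own pace and stop on an object; FORCE is the grip in N (left out, the last holds). Time passes only in rows, so rows that repeat a pose let the fingers close, or fill a call up. It gives the time, the measured TCP pose, the force, the opening and the grip force at its end, in the units of the state.
- manip.get_obs(): the state, without advancing time (a new reading comes with each control period).
- manip.camera(name): name is "side" or "top"; returns (picture, depth): 420x560x3 uint8, red, green, blue; 420x560 float32, m along the optical axis (not along the pixel's ray), 0 where there is no reading.
- manip.get_calibration(name): a dict with "fx", "fy", "cx", "cy" (pixels), "xyz" and "orientation" of the camera in the world. Camera axes: x right, y up, looking along -z (the intrinsics and any distortion apply to the point x, -y, -z); pixel columns grow to the right and rows downward; lengths in m; the calibration is good to about 2 mm. A picture is of the moment at which its call begins. get_calibration takes no time and is no camera call.
- manip.hand_in(): hands the job in; it is judged then, once.
Trained networks look in the newest picture that a camera, given by its name, has taken for a name from the list of things; names that differ only in an ending like _2 or _b are one class to them, and where a whole thing is asked for, a point or a joint stands for the part that bears it (a point fixed in the world has none). Each returns a list of dicts, best first, with "p" (0 to 1); they miss things now and then, are a little off and sometimes report something else, mostly with a low value. They report only what shows in the picture. A call takes as long as a camera call. They do not tell look-alikes from the thing itself.
- manip.find_in(thing, camera): "box" ([left, top, right, bottom] in pixels, round what is visible of it).
- manip.trace(thing, camera): "pixels" (420x560 bool, what is visible of it) and "box" ([left, top, right, bottom] in pixels, round what is visible of it).
- manip.tip_of(thing, camera): "pixel" ([column, row] in pixels: a listed point, or the origin of a listed thing).
The state is a dict: "clock": time; "joint_pos": joint angles; "joint_velocities": joint speeds; "tau": joint torques, N m; "position": TCP position; "ee_rot": TCP orientation; "ft_force": force on the tool from outside, world axes, zero at the start; "torque": the same for the moment, N m; "grip_width": opening from 0.0 (shut) to 1.0 (fully open); "grasp_force": force on a finger pad.
Only numpy, scipy, OpenCV 4.12 (cv2) and the standard library are available. Lean on these libraries where they do the work, as an engineer would, in place of code of your own. Each camera call takes 0.05 s, during which the arm holds its last target. There are 200 camera calls.

## Working session

There is one attempt and no reset: what is moved stays moved. The work goes in short steps, Python scripts to look and compute and a shell command to move; the robot and the scene stay as the last step left them, time stands still between calls to the robot, and variables do not carry over. Pictures are saved under pics/ and viewed, at most 10 in all, crops included, and the job is handed in when it is done.

```bash
mkdir -p pics
cat > h.py <<'E'
import numpy as np, cv2
from workcell import manip
from scipy.spatial.transform import Rotation as R
def cloud(name,depth):
    c=manip.get_calibration(name); v,u=np.mgrid[:420,:560]
    x=(u-c['cx'])/c['fx']*depth; y=(v-c['cy'])/c['fy']*depth
    P=np.stack([x,-y,-depth],-1)
    return P@R.from_quat(c['orientation']).as_matrix().T+np.array(c['xyz'])
def ray(name,px,z):
    c=manip.get_calibration(name)
    d=R.from_quat(c['orientation']).apply([(px[0]-c['cx'])/c['fx'],-(px[1]-c['cy'])/c['fy'],-1])
    o=np.array(c['xyz']); return o+d*(z-o[2])/d[2]
def proj(name,P):
    c=manip.get_calibration(name)
    p=R.from_quat(c['orientation']).inv().apply(np.array(P)-c['xyz'])
    return np.stack([c['cx']+c['fx']*p[...,0]/-p[...,2],c['cy']+c['fy']*p[...,1]/p[...,2]],-1)
E
python3 - <<'E'
from h import *
for n in ('top','side'):
    im,d=manip.camera(n); cv2.imwrite(f'pics/{n}0.png',im[...,::-1])
    print(n,manip.get_calibration(n))
    for t in ('calculator','controller','oblong_module','round_module','jar','brass_weight','petri','dropper'):
        print(t,[(np.round(a['p'],2),[int(b) for b in a['box']]) for a in manip.find_in(t,n)][:4])
o=manip.get_obs(); print(o['clock'],o['position'],o['ee_rot'],o['grip_width'],R.from_quat(o['ee_rot']).as_matrix().round(3))
E
```

```text
top {'fx': 385.93088194364645, 'fy': 385.93088194364645, 'cx': 278.7032108423959, 'cy': 207.39086183739158, 'xyz': array([0.35113498, 0.08657609, 1.18172294]), 'orientation': array([ 0.05436811, -0.06115301, -0.7045091 ,  0.70496194])}
calculator [(np.float64(0.88), [298, 163, 325, 189]), (np.float64(0.72), [185, 216, 218, 259])]
controller [(np.float64(0.76), [210, 202, 258, 266])]
oblong_module [(np.float64(0.9), [183, 213, 222, 270])]
round_module [(np.float64(0.83), [244, 190, 292, 252])]
jar [(np.float64(0.87), [385, 218, 409, 238])]
brass_weight []
petri [(np.float64(0.93), [129, 233, 150, 251]), (np.float64(0.5), [186, 217, 216, 260])]
dropper [(np.float64(0.57), [128, 164, 147, 179]), (np.float64(0.32), [128, 232, 151, 253]), (np.float64(0.29), [178, 211, 227, 272])]
side {'fx': 493.7542995103458, 'fy': 493.7542995103458, 'cx': 273.635856421302, 'cy': 202.12897606697632, 'xyz': array([0.42554458, 1.32401569, 1.03917842]), 'orientation': array([-0.01065521,  0.43288541,  0.90015356, -0.04711972])}
calculator [(np.float64(0.96), [269, 237, 313, 263]), (np.float64(0.79), [229, 183, 250, 198]), (np.float64(0.18), [286, 140, 301, 160])]
controller [(np.float64(0.78), [256, 217, 315, 248])]
oblong_module [(np.float64(0.89), [263, 239, 326, 278])]
round_module [(np.float64(0.98), [257, 197, 307, 225]), (np.float64(0.73), [277, 305, 301, 327])]
jar [(np.float64(0.8), [290, 139, 297, 159]), (np.float64(0.29), [263, 240, 325, 278])]
brass_weight []
petri [(np.float64(0.64), [280, 309, 302, 327])]
dropper [(np.float64(0.74), [203, 285, 213, 315])]
0.9 [0.21538406 0.5867329  0.24536563] [ 1.75018446e-01  9.84565153e-01  5.55024276e-05 -1.55256125e-06] 1.0019828034439144 [[-0.939  0.345  0.   ]
 [ 0.345  0.939  0.   ]
 [ 0.     0.    -1.   ]]
```

View pics/top0.png

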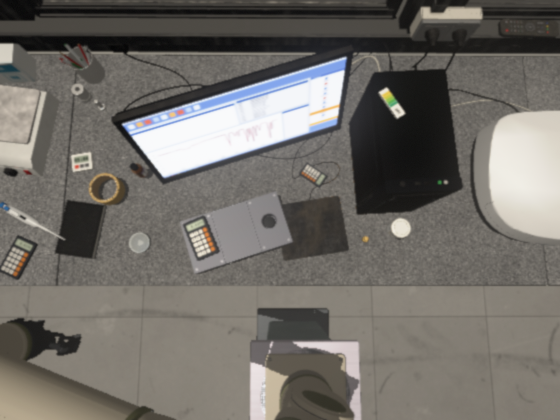

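View pics/side0.png

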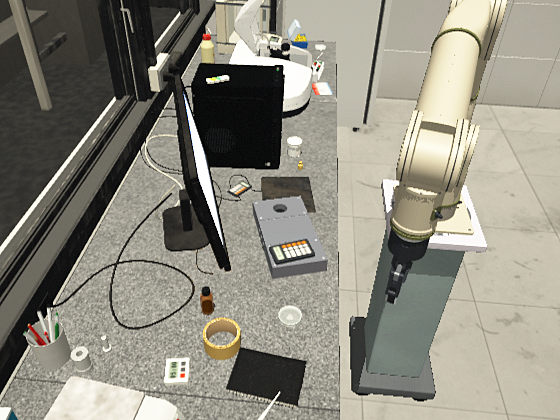

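The calculator wanted is the one on the box: top (201,238), side (291,250). The look-alikes are a smaller one at top (313,175), one at top (17,257), and a white timer at (82,161). The oblong module is at the box's left (+y) end and the round well is at top (268,221). The monitor stands just behind the box.

Run:
```python
from h import *
def rect(m,P):
    q=P[m][:,:2]; r=cv2.minAreaRect((q*1000).astype(np.float32)); return np.round(r[0],1),np.round(r[1],1),round(r[2],1),m.sum()
for n in ('top','side'):
    im,d=manip.camera(n); P=cloud(n,d)
    c=manip.trace('calculator',n)
    for a in c[:2]:
        m=a['pixels']&(d>0); print(n,'calc',round(a['p'],2),a['box'],rect(m,P),'z',np.percentile(P[m][:,2],[10,50,90]).round(4))
    reg=(abs(P[...,0]-.5)<.25)&(abs(P[...,1]-.2)<.3)&(d>0)
    for lo,hi in ((.037,.053),(.050,.066)):
        m=(reg&(P[...,2]>lo)&(P[...,2]<hi)).astype(np.uint8)
        k,l,s,_=cv2.connectedComponentsWithStats(m)
        for i in np.argsort(-s[1:,4])[:2]+1: print(n,lo,rect(l==i,P),s[i])
    m=reg&(P[...,2]<.02); print('table z',np.median(P[m][:,2]))
    # obstacles above 0.1 near box
    m=(d>0)&(P[...,2]>.08)&(P[...,2]<.6)&(P[...,0]>.35)&(P[...,0]<.8)&(abs(P[...,1]-.1)<.45)
    for y in np.arange(-.35,.55,.1):
        k=m&(abs(P[...,1]-y)<.05)
        if k.sum()>5: print(round(y,2),'xmin',P[k][:,0].min().round(3),'zmin/max',P[k][:,2].min().round(3),P[k][:,2].max().round(3))
    for t in ('oblong_module','round_module','controller'):
        for a in manip.tip_of(t,n)[:1]: print(t,round(a['p'],2),ray(n,a['pixel'],0.).round(3))
im,d=manip.camera('top')
cv2.imwrite('pics/crop.png',cv2.resize(im[180:285,110:310,::-1],None,fx=4,fy=4,interpolation=cv2.INTER_CUBIC))
```

```text
top calc 0.79 [183.0, 216.9, 217.2, 256.6] (array([447.8, 306.3]), array([122.2,  71. ]), 22.6, np.int64(922)) z [0.0532 0.0561 0.0588]
top calc 0.54 [296.7, 163.1, 325.3, 188.4] (array([650.6, -31.6]), array([81.3, 49.5]), 55.3, np.int64(379)) z [0.0042 0.0075 0.0104]
top 0.037 (array([466.4, 203.5]), array([161.3, 300.6]), 18.1, np.int64(4420)) [ 180  191  113   83 4420]
top 0.037 (array([650.3, 490.3]), array([ 7.9, 28.3]), 70.9, np.int64(24)) [138 166   7  10  24]
top 0.05 (array([447.3, 304.9]), array([120. ,  71.9]), 21.4, np.int64(948)) [183 216  36  45 948]
top 0.05 (array([653.6, 492.8]), array([12.4, 30.8]), 87.8, np.int64(37)) [136 163   7  12  37]
table z 0.0004425390351858738
-0.35 xmin 0.525 zmin/max 0.082 0.339
-0.25 xmin 0.52 zmin/max 0.08 0.341
-0.15 xmin 0.519 zmin/max 0.08 0.342
-0.05 xmin 0.741 zmin/max 0.08 0.316
0.05 xmin 0.707 zmin/max 0.08 0.392
0.15 xmin 0.674 zmin/max 0.08 0.392
0.25 xmin 0.644 zmin/max 0.08 0.392
0.35 xmin 0.61 zmin/max 0.08 0.392
0.45 xmin 0.606 zmin/max 0.081 0.392
oblong_module 0.62 [0.435 0.293 0.   ]
round_module 0.59 [0.498 0.112 0.  
[... 481 characters left out ...]
p.int64(8)) [275 252   4   5   8]
side 0.05 (array([448.2, 310.5]), array([121.2,  73.8]), 25.7, np.int64(688)) [269 239  46  25 688]
side 0.05 (array([645.7, 495.4]), array([3.4, 0. ]), 147.2, np.int64(2)) [210 292   2   2   2]
table z -0.0022170272386825562
-0.35 xmin 0.527 zmin/max 0.152 0.335
-0.25 xmin 0.522 zmin/max 0.259 0.336
-0.15 xmin 0.52 zmin/max 0.08 0.338
-0.05 xmin 0.748 zmin/max 0.08 0.301
0.05 xmin 0.714 zmin/max 0.082 0.388
0.15 xmin 0.68 zmin/max 0.08 0.389
0.25 xmin 0.648 zmin/max 0.08 0.389
0.35 xmin 0.617 zmin/max 0.081 0.39
0.45 xmin 0.607 zmin/max 0.08 0.39
oblong_module 0.82 [0.443 0.298 0.   ]
round_module 0.95 [0.493 0.116 0.   ]
controller 0.65 [0.473 0.204 0.   ]
```

View pics/crop.png

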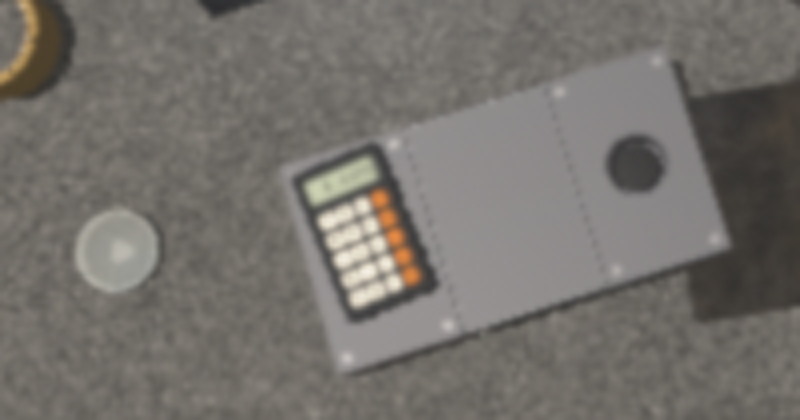

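The crop confirms it: the black 118 x 68 calculator is at crop (365,230), covering the left end panel. The round well at (635,163) is on the far right panel. Box centre is about (0.467, 0.204), yaw 18°. The calculator is at about (0.447, 0.306), yaw 22°. I'll push with both fingertips against its +y long edge.

```bash
cat >> h.py <<'E'
C=np.array([.467,.204]); YAW=18.
def go(bx,by,tipz,yaw=YAW,reach=None):
    "units for a move to box-frame point, tool x = box +y, tool y = box +x"
    o=manip.get_obs(); M=R.from_quat(o['ee_rot']).as_matrix(); a=np.radians(yaw)
    c,s=np.cos(np.radians(YAW)),np.sin(np.radians(YAW))
    xy=C+[c*bx-s*by,s*bx+c*by]; t=np.array([*xy,tipz+(reach if reach is not None else manip.tip_reach)])
    T=np.array([[-np.sin(a),np.cos(a),0],[np.cos(a),np.sin(a),0],[0,0,-1]]).T
    print('target',t.round(4),'d',(M.T@(t-o['position'])/.05).round(3),'r',(np.degrees(R.from_matrix(M.T@T).as_rotvec())/8).round(3))
def st():
    o=manip.get_obs(); c,s=np.cos(np.radians(YAW)),np.sin(np.radians(YAW)); q=o['position'][:2]-C
    print('t',round(o['clock'],2),'box',(c*q[0]+s*q[1]).round(4),(-s*q[0]+c*q[1]).round(4),'z',o['position'][2].round(4),'F',np.round(o['ft_force'],2),'w',round(o['grip_width'],2))
E
python3 -c "
from h import *
print(manip.tip_reach); st(); go(.013,.172,.10)"
```

```text
0.014
t 1.45 box -0.121 0.4418 z 0.2453 F [-1.58 -0.29 -0.5 ] w 1.0
target [0.4262 0.3716 0.114 ] d [-5.442 -2.586  2.626] r [ 0.00e+00 -1.00e-03  6.48e+00]
```

```bash
python3 -m pendant '[[-0.5,-0.25,0,0,0,0.6,0],[-1.1,-0.5,0,0,0,1.3,0],[-1.8,-0.8,0.2,0,0,2.1,0],[-2.5,-1.2,0.5,0,0,2.9,0],[-3.2,-1.5,0.9,0,0,3.7,0],[-3.9,-1.9,1.3,0,0,4.5,0],[-4.5,-2.2,1.8,0,0,5.2,0],[-5.0,-2.4,2.2,0,0,5.9,0],[-5.44,-2.59,2.63,0,0,6.48,0],[-5.44,-2.59,2.63,0,0,6.48,0]]'
python3 - <<'E'
from h import *
st(); im,d=manip.camera('side'); cv2.imwrite('pics/s1.png',cv2.resize(im[120:330,160:400,::-1],None,fx=2.8,fy=2.8))
go(.013,.164,.050)
E
```

```text
clock: 2.7
position: [0.4268, 0.3691, 0.1123]
ee_rot: [0.589, 0.808, -0.001, 0.0]
ft_force: [-0.3, 1.1, 0.6]
grip_width: 0.497
grasp_force: 0.0
t 2.7 box 0.0128 0.1694 z 0.1123 F [-0.26  1.1   0.62] w 0.5
target [0.4287 0.364  0.064 ] d [-0.147  0.006  0.99 ] r [-0.006  0.004 -0.003]
```

View pics/s1.png

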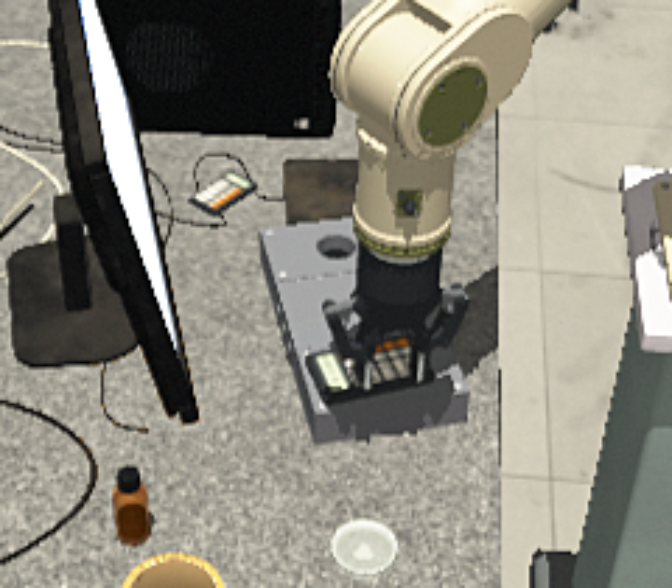

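The picture shows the gripper half open over the strip at the near end of the box, with the calculator's near edge just in front of it at crop (385,390). I'll measure the fingertip height from depth, since half-open fingers stand farther back.

Run:
```python
from h import *
for n in ('side','top'):
    im,d=manip.camera(n); P=cloud(n,d); o=manip.get_obs()
    q=P-o['position']; q=q@R.from_quat(o['ee_rot']).as_matrix()  # tool frame
    m=(d>0)&(abs(q[...,0])<.03)&(abs(q[...,1])<.075)&(q[...,2]<.03)&(q[...,2]>-.05)
    print(n,m.sum())
    if m.sum()<5: continue
    Q=q[m]; 
    for lo in np.arange(-.07,.07,.01):
        k=(Q[:,1]>=lo)&(Q[:,1]<lo+.01)
        if k.any(): print(round(lo,2),k.sum(),'zmax',Q[k][:,2].max().round(4),np.sort(Q[k][:,2])[-3:].round(4),'x',Q[k][:,0].min().round(3),Q[k][:,0].max().round(3))
```

```text
side 314
-0.06 10 zmax -0.0334 [-0.0384 -0.0376 -0.0334] x -0.009 0.016
-0.05 39 zmax -0.0306 [-0.0338 -0.0327 -0.0306] x -0.01 0.016
-0.04 32 zmax 0.0064 [-0.0016  0.0045  0.0064] x -0.008 0.015
-0.03 76 zmax 0.0158 [0.0137 0.0141 0.0158] x -0.01 0.019
-0.02 9 zmax 0.0062 [0.001  0.0014 0.0062] x 0.003 0.018
0.02 51 zmax 0.0127 [0.0091 0.0125 0.0127] x -0.011 0.017
0.03 66 zmax 0.0079 [0.0059 0.0073 0.0079] x -0.013 0.016
0.04 19 zmax -0.0276 [-0.0306 -0.0299 -0.0276] x -0.005 0.017
0.05 12 zmax -0.034 [-0.0376 -0.0348 -0.034 ] x 0.013 0.016
top 49
-0.06 3 zmax -0.0345 [-0.0481 -0.0395 -0.0345] x -0.012 -0.011
-0.05 6 zmax -0.0363 [-0.0412 -0.0365 -0.0363] x -0.014 -0.006
-0.04 18 zmax 0.0091 [-0.0003  0.006   0.0091] x -0.014 -0.001
-0.03 10 zmax 0.0097 [0.003  0.0066 0.0097] x -0.012 -0.008
0.02 2 zmax 0.0046 [0.0044 0.0046] x -0.011 -0.01
0.04 9 zmax -0.0378 [-0.0411 -0.0392 -0.0378] x -0.013 -0.008
0.05 1 zmax -0.0409 [-0.0409] x -0.011 -0.011
```

```bash
python3 -m pendant '[[-0.1,0,0.1,0,0,0,0],[-0.1,0,0.25,0,0,0,0],[-0.1,0,0.4,0,0,0,0],[-0.1,0,0.55,0,0,0,0],[-0.1,0,0.7,0,0,0,0],[-0.1,0,0.8,0,0,0,0],[-0.1,0,0.9,0,0,0,0],[-0.1,0,0.96,0,0,0,0],[-0.1,0,1.0,0,0,0,0],[-0.1,0,1.0,0,0,0,0]]'
python3 - <<'E'
from h import *
st(); im,d=manip.camera('side'); st();cv2.imwrite('pics/s2.png',cv2.resize(im[200:290,240:360,::-1],None,fx=6,fy=6,interpolation=cv2.INTER_CUBIC))
E
```

```text
clock: 4.1
position: [0.4276, 0.3667, 0.0638]
ee_rot: [0.588, 0.809, 0.0, -0.0]
ft_force: [1.2, -0.6, 0.2]
grip_width: 0.504
grasp_force: 0.0
t 4.1 box 0.0128 0.1669 z 0.0638 F [ 1.18 -0.64  0.23] w 0.5
t 4.15 box 0.0129 0.167 z 0.0639 F [ 0.02 -0.18  0.13] w 0.5
```

View pics/s2.png

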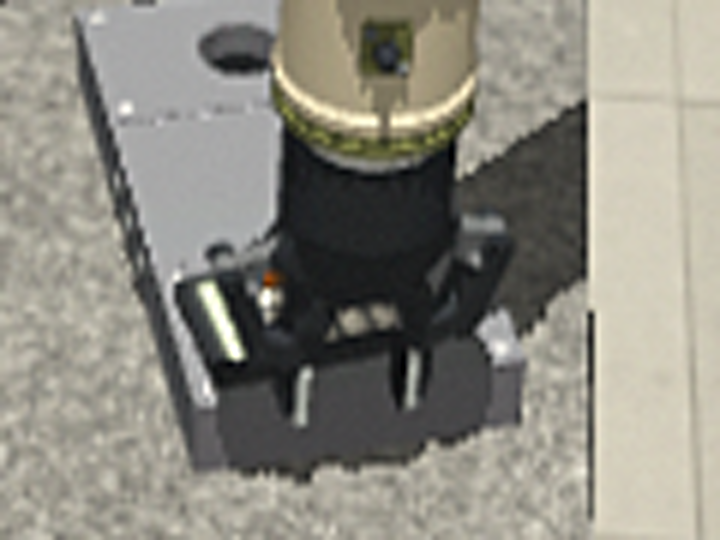

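```bash
python3 -m pendant '[[-0.08,0,0,0,0,0,0],[-0.16,0,0,0,0,0,0],[-0.2,0,0,0,0,0,0],[-0.24,0,0,0,0,0,0],[-0.24,0,0.02,0,0,0,0],[-0.24,0,0.04,0,0,0,0],[-0.24,0,0.06,0,0,0,0],[-0.24,0,0.07,0,0,0,0],[-0.24,0,0.08,0,0,0,0],[-0.24,0,0.08,0,0,0,0]]'; python3 -c "
from h import *
st()"
```

```text
clock: 5.4
position: [0.4313, 0.3553, 0.0598]
ee_rot: [0.588, 0.809, 0.0, -0.0]
ft_force: [-0.5, -0.1, 0.6]
grip_width: 0.502
grasp_force: 0.0
t 5.4 box 0.0128 0.1549 z 0.0598 F [-0.45 -0.14  0.63] w 0.5
```

```bash
python3 -m pendant '[[0,0,0.01,0,0,0,0],[0,0,0.02,0,0,0,0],[0,0,0.03,0,0,0,0],[0,0,0.04,0,0,0,0],[0,0,0.05,0,0,0,0],[0,0,0.05,0,0,0,0],[0,0,0.05,0,0,0,0],[0,0,0.05,0,0,0,0],[0,0,0.05,0,0,0,0],[0,0,0.05,0,0,0,0]]'; python3 -c "
from h import *
st()"
```

```text
clock: 6.65
position: [0.4313, 0.3553, 0.0573]
ee_rot: [0.588, 0.809, 0.0, -0.0]
ft_force: [0.2, -1.2, -0.3]
grip_width: 0.497
grasp_force: 0.0
t 6.65 box 0.0128 0.1549 z 0.0573 F [ 0.19 -1.24 -0.33] w 0.5
```

```bash
python3 -m pendant '[[-0.06,0,0,0,0,0,0],[-0.14,0,0,0,0,0,0],[-0.22,0,0,0,0,0,0],[-0.3,0,0,0,0,0,0],[-0.38,0,0,0,0,0,0],[-0.46,0,0,0,0,0,0],[-0.54,0,0,0,0,0,0],[-0.62,0,0,0,0,0,0],[-0.68,0,0,0,0,0,0],[-0.7,0,0,0,0,0,0]]'
python3 - <<'E'
from h import *
st(); im,d=manip.camera('side');cv2.imwrite('pics/s3.png',cv2.resize(im[180:290,230:370,::-1],None,fx=5,fy=5,interpolation=cv2.INTER_CUBIC))
for n in ('top','side'):
    im,d=manip.camera(n); P=cloud(n,d)
    for a in manip.trace('calculator',n)[:2]:
        m=a['pixels']&(d>0); r=cv2.minAreaRect((P[m][:,:2]*1000).astype(np.float32)); print(n,round(a['p'],2),np.round(r[0]),np.round(r[1]),round(r[2],1))
E
```

```text
clock: 7.9
position: [0.4422, 0.3218, 0.0573]
ee_rot: [0.588, 0.809, 0.0, -0.0]
ft_force: [-0.2, 0.9, -0.8]
grip_width: 0.497
grasp_force: 0.3
t 7.9 box 0.0129 0.1197 z 0.0573 F [-0.17  0.89 -0.75] w 0.5
top 0.97 [452. 277.] [116.  66.] 17.3
top 0.74 [649. -30.] [76. 45.] 55.8
side 0.75 [649. -32.] [93. 64.] 54.1
side 0.73 [455. 284.] [114.  70.] 18.1
```

View pics/s3.png

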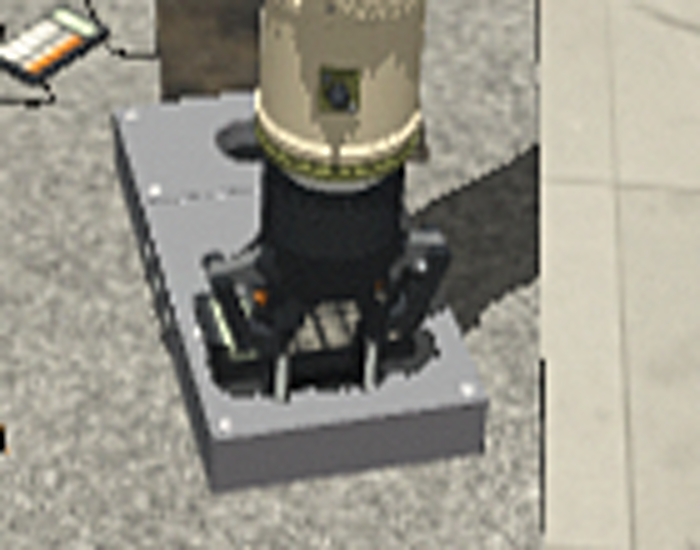

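The fingers at (280,370) and (372,370) press the long edge and the calculator moved 28 mm, squaring to about 17–18°. I'll continue 74 mm to the middle.

```bash
python3 -m pendant '[[-0.06,0,0,0,0,0,0],[-0.14,0,0,0,0,0,0],[-0.23,0,0,0,0,0,0],[-0.32,0,0,0,0,0,0],[-0.41,0,0,0,0,0,0],[-0.5,0,0,0,0,0,0],[-0.59,0,0,0,0,0,0],[-0.68,0,0,0,0,0,0],[-0.77,0,0,0,0,0,0],[-0.86,0,0,0,0,0,0]]' && python3 -m pendant '[[-0.08,0,0,0,0,0,0],[-0.16,0,0,0,0,0,0],[-0.24,0,0,0,0,0,0],[-0.32,0,0,0,0,0,0],[-0.4,0,0,0,0,0,0],[-0.46,0,0,0,0,0,0],[-0.51,0,0,0,0,0,0],[-0.54,0,0,0,0,0,0],[-0.56,0,0,0,0,0,0],[-0.56,0,0,0,0,0,0]]'
python3 - <<'E'
from h import *
st(); 
for n in ('top','side'):
    im,d=manip.camera(n); P=cloud(n,d)
    for a in manip.trace('calculator',n)[:2]:
        m=a['pixels']&(d>0); r=cv2.minAreaRect((P[m][:,:2]*1000).astype(np.float32)); print(n,round(a['p'],2),np.round(r[0]),np.round(r[1]),round(r[2],1))
E
```

```text
clock: 9.4
position: [0.4555, 0.2809, 0.0573]
ee_rot: [0.588, 0.809, 0.0, 0.0]
ft_force: [-0.1, 0.1, 0.5]
grip_width: 0.503
grasp_force: 0.3
clock: 10.65
position: [0.4641, 0.2544, 0.0573]
ee_rot: [0.588, 0.809, -0.0, 0.0]
ft_force: [-0.0, -0.3, 0.1]
grip_width: 0.499
grasp_force: 0.1
t 10.65 box 0.0128 0.0488 z 0.0573 F [-0.04 -0.3   0.06] w 0.5
top 0.86 [470. 199.] [142.  54.] 21.4
top 0.61 [648. -31.] [80. 49.] 57.8
side 0.8 [473. 233.] [120.  96.] 11.7
side 0.54 [654. -27.] [81. 60.] 58.0
```

```bash
python3 -m pendant '[[-0.02,0,0,0,0,0,0],[-0.04,0,0,0,0,0,0],[-0.06,0,0,0,0,0,0],[-0.06,0,0,0,0,0,0],[0.1,0,0,0,0,0,0],[0.3,0,0,0,0,0,0],[0.6,0,-0.3,0,0,0,0],[0.9,0,-0.8,0,0,0,-1],[1.6,0,-1.4,0,0,0,-1],[2.4,0,-1.7,0,0,0,-1]]' && python3 -m pendant '[[0.8,0,0,0,0,0,-1],[1.6,0,0,0,0,0,-1],[2.0,0,0,0,0,0,-1],[2.0,0,0,0,0,0,-1],[2.0,0,0,0,0,0,-1],[2.0,0,0,0,0,0,-1],[2.0,0,0,0,0,0,-1],[2.0,0,0,0,0,0,-1],[2.0,0,0,0,0,0,-1],[2.0,0,0,0,0,0,-1]]'
python3 - <<'E'
from h import *
st(); 
for n in ('top','side'):
    im,d=manip.camera(n); P=cloud(n,d); 
    if n=='top': cv2.imwrite('pics/t4.png',cv2.resize(im[180:285,110:310,::-1],None,fx=4,fy=4,interpolation=cv2.INTER_CUBIC))
    for a in manip.trace('calculator',n)[:1]:
        m=a['pixels']&(d>0); r=cv2.minAreaRect((P[m][:,:2]*1000).astype(np.float32)); print(n,round(a['p'],2),np.round(r[0]),np.round(r[1]),round(r[2],1))
    for t,z in (('oblong_well',.045),('oblong_key_top',.027),('oblong_module',0)):
        for a in manip.tip_of(t,n)[:1]: print(t,round(a['p'],2),np.round(a['pixel']),ray(n,a['pixel'],z).round(4))
    m=(abs(P[...,0]-.5)<.25)&(abs(P[...,1]-.2)<.2)&(P[...,2]>.037)&(P[...,2]<.062)
    k,l,s,_=cv2.connectedComponentsWithStats(m.astype(np.uint8)); i=1+np.argmax(s[1:,4]); r=cv2.minAreaRect((P[l==i][:,:2]*1000).astype(np.float32)); print('box',r)
    w=(P[...,2]<.04)&(P[...,2]>.015)&(np.hypot(P[...,0]-.4355,P[...,1]-.3015)<.04); print('well px',w.sum(),P[w].mean(0).round(4),'z',np.percentile(P[w][:,2],[10,50,90]).round(4))
E
```

```text
clock: 12.1
position: [0.427, 0.3707, 0.1454]
ee_rot: [0.588, 0.809, 0.002, 0.0]
ft_force: [0.5, -0.1, 0.3]
grip_width: 0.001
grasp_force: 0.0
clock: 13.35
position: [0.3961, 0.4637, 0.1423]
ee_rot: [0.588, 0.809, 0.0, -0.0]
ft_force: [-0.3, 0.2, 0.4]
grip_width: -0.001
grasp_force: 0.0
t 13.35 box 0.0128 0.2689 z 0.1423 F [-0.33  0.19  0.36] w -0.0
top 0.78 [476. 211.] [119.  73.] 18.9
oblong_well 0.58 [201. 244.] [0.4304 0.3028 0.045 ]
oblong_key_top 0.7 [202. 243.] [0.4329 0.3041 0.027 ]
oblong_module 0.62 [209. 243.] [0.4366 0.2867 0.    ]
box ((466.77667236328125, 203.72479248046875), (161.3228302001953, 300.748291015625), 18.050445556640625)
well px 231 [0.436  0.3032 0.0265] z [0.0209 0.0265 0.031 ]
side 0.61 [486. 208.] [104.  91.] 16.3
oblong_well 0.74 [297. 253.] [0.4318 0.3106 0.045 ]
oblong_key_top 0.5 [293. 256.] [0.4429 0.3034 0.027 ]
box ((472.6241455078125, 207.69097900390625), (152.47055053710938, 309.6253967285156), 17.764434814453125)
well px 45 [0.4466 0.295  0.0291] z [0.0218 0.0258 0.0394]
```

View pics/t4.png

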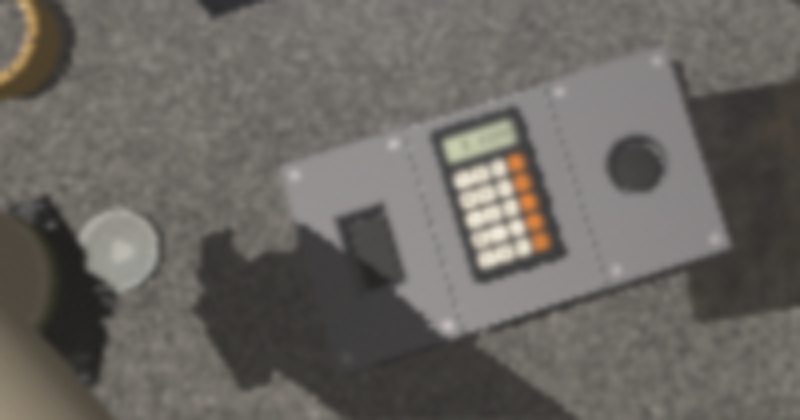

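The calculator lies square on the middle panel, centred at crop (500,195), between the seams, with both wells uncovered. The oblong well is at (370,247) → about (0.4355, 0.302). Next: fingers shut, over the well.

```bash
python3 -m pendant '[[-0.3,0,0,0,0,0,-1],[-0.8,0,0,0,0,0,-1],[-1.4,-0.1,0,0,0,0,-1],[-2.0,-0.2,0.2,0,0,0,-1],[-2.5,-0.26,0.5,0,0,0,-1],[-2.9,-0.26,0.8,0,0,0,-1],[-3.2,-0.26,1.1,0,0,0,-1],[-3.31,-0.26,1.3,0,0,0,-1],[-3.31,-0.26,1.35,0,0,0,-1],[-3.31,-0.26,1.35,0,0,0,-1]]'
python3 - <<'E'
from h import *
st(); im,d=manip.camera('side'); st(); cv2.imwrite('pics/s5.png',cv2.resize(im[180:290,230:370,::-1],None,fx=5,fy=5,interpolation=cv2.INTER_CUBIC))
E
```

```text
clock: 15.1
position: [0.4347, 0.3031, 0.0749]
ee_rot: [0.587, 0.809, 0.0, -0.0]
ft_force: [0.4, -0.3, -0.0]
grip_width: 0.004
grasp_force: 0.0
t 15.1 box -0.0001 0.1042 z 0.0749 F [ 0.38 -0.28 -0.04] w 0.0
t 15.15 box 0.0 0.1043 z 0.0751 F [ 0.17 -0.09 -0.46] w -0.0
```

View pics/s5.png

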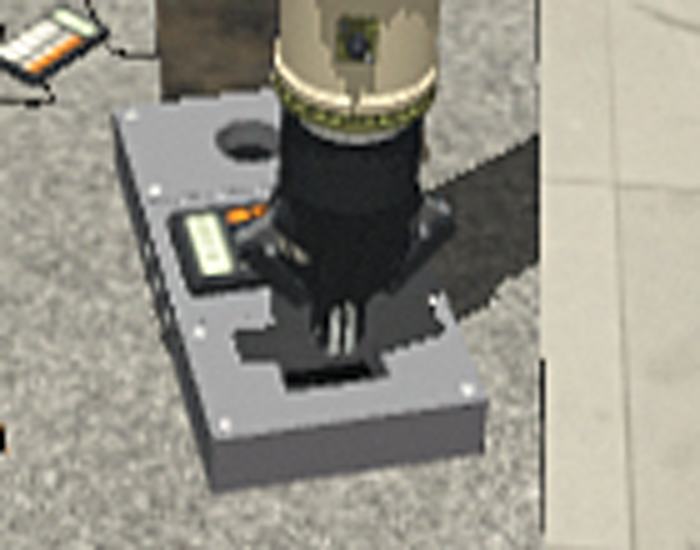

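The shut fingertips at (342,345) stand over the oblong well, whose mouth shows at (330,370). I'll descend to just above the key.

```bash
python3 -m pendant '[[-0.02,0,0.08,0,0,0,-1],[-0.03,0,0.16,0,0,0,-1],[-0.03,0,0.24,0,0,0,-1],[-0.03,0,0.32,0,0,0,-1],[-0.03,0,0.4,0,0,0,-1],[-0.03,0,0.48,0,0,0,-1],[-0.03,0,0.55,0,0,0,-1],[-0.03,0,0.6,0,0,0,-1],[-0.03,0,0.62,0,0,0,-1],[-0.03,0,0.62,0,0,0,-1]]'; python3 -c "
from h import *
st()"
```

```text
clock: 16.4
position: [0.4354, 0.3009, 0.0438]
ee_rot: [0.588, 0.809, 0.0, -0.0]
ft_force: [-0.5, 1.1, -0.1]
grip_width: -0.001
grasp_force: 0.0
t 16.4 box -0.0001 0.1019 z 0.0438 F [-0.54  1.1  -0.08] w -0.0
```

```bash
python3 -m pendant '[[0,0,0.02,0,0,0,-1],[0,0,0.04,0,0,0,-1],[0,0,0.06,0,0,0,-1],[0,0,0.08,0,0,0,-1],[0,0,0.1,0,0,0,-1],[0,0,0.11,0,0,0,-1],[0,0,0.12,0,0,0,-1],[0,0,0.13,0,0,0,-1],[0,0,0.13,0,0,0,-1],[0,0,0.13,0,0,0,-1]]'; python3 -c "
from h import *
st()"
```

```text
clock: 17.65
position: [0.4354, 0.3009, 0.0375]
ee_rot: [0.588, 0.809, 0.0, -0.0]
ft_force: [-2.5, -1.1, 6.4]
grip_width: -0.003
grasp_force: 3.1
t 17.65 box -0.0001 0.1019 z 0.0375 F [-2.49 -1.13  6.38] w -0.0
```

```bash
python3 -m pendant '[[0,0,0.01,0,0,0,-1],[0,0,0.02,0,0,0,-1],[0,0,0.03,0,0,0,-1],[0,0,0.035,0,0,0,-1],[0,0,0.04,0,0,0,-1],[0,0,0.04,0,0,0,-1],[0,0,0.04,0,0,0,-1],[0,0,0.04,0,0,0,-1],[0,0,0.04,0,0,0,-1],[0,0,0.04,0,0,0,-1]]'; python3 -c "
from h import *
st()"
```

```text
clock: 18.9
position: [0.4354, 0.3009, 0.036]
ee_rot: [0.588, 0.809, 0.0, -0.0]
ft_force: [-5.2, -2.7, 13.0]
grip_width: -0.0
grasp_force: 6.4
t 18.9 box -0.0001 0.102 z 0.036 F [-5.21 -2.72 13.03] w -0.0
```

13 N is above the 8.5 N that holds the key fully down, so it is on its stop. It has been down about 0.8 s, so I'll hold it there until two seconds, then release.

```bash
python3 -m pendant '[[0,0,0,0,0,0,-1],[0,0,0,0,0,0,-1],[0,0,0,0,0,0,-1],[0,0,0,0,0,0,-1],[0,0,0,0,0,0,-1],[0,0,0,0,0,0,-1],[0,0,0,0,0,0,-1],[0,0,0,0,0,0,-1],[0,0,0,0,0,0,-1],[0,0,-0.06,0,0,0,-1]]' && python3 -m pendant '[[0,0,-0.15,0,0,0,-1],[0,0,-0.3,0,0,0,-1],[0,0,-0.5,0,0,0,-1],[0,0,-0.8,0,0,0,-1],[0,0,-1.3,0,0,0,-1],[0.4,0,-1.9,0,0,0,-1],[1.0,0,-2.3,0,0,0,-1],[1.8,0,-2.3,0,0,0,-1],[2.6,0,-2.3,0,0,0,-1],[3.2,0,-2.3,0,0,0,-1]]'
python3 - <<'E'
from h import *
st(); 
for n in ('top','side'):
    im,d=manip.camera(n); P=cloud(n,d); 
    if n=='top': cv2.imwrite('pics/t6.png',cv2.resize(im[150:285,110:420,::-1],None,fx=2.5,fy=2.5,interpolation=cv2.INTER_CUBIC))
    for a in manip.trace('calculator',n)[:1]:
        m=a['pixels']&(d>0); r=cv2.minAreaRect((P[m][:,:2]*1000).astype(np.float32)); print(n,round(a['p'],2),np.round(r[0]),np.round(r[1]),round(r[2],1))
    w=(P[...,2]<.04)&(P[...,2]>.01)&(np.hypot(P[...,0]-.4355,P[...,1]-.3015)<.012); print('key z',w.sum(),np.median(P[w][:,2]))
E
```

```text
clock: 20.15
position: [0.4354, 0.3009, 0.0386]
ee_rot: [0.588, 0.809, 0.0, -0.0]
ft_force: [-2.2, -1.8, 4.4]
grip_width: -0.002
grasp_force: 2.3
clock: 21.4
position: [0.385, 0.4548, 0.1543]
ee_rot: [0.587, 0.809, 0.0, -0.0]
ft_force: [0.2, -0.4, -0.1]
grip_width: -0.004
grasp_force: 0.0
t 21.4 box -0.0005 0.2639 z 0.1543 F [ 0.16 -0.43 -0.14] w -0.0
top 0.91 [650. -32.] [81. 50.] 56.0
key z 52 0.02730206969165716
side 0.85 [477. 214.] [118.  73.] 17.5
key z 19 0.02448208545233732
```

View pics/t6.png

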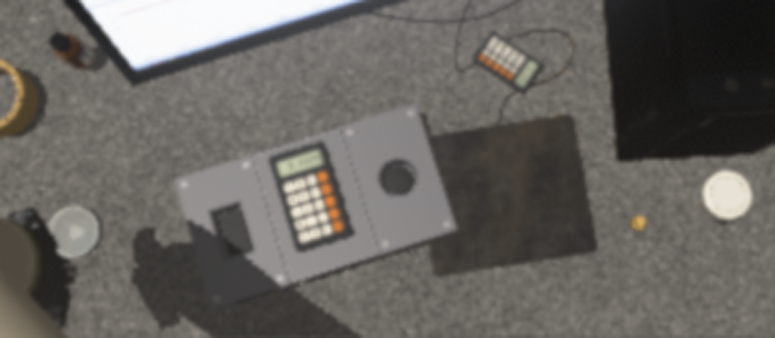

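The key is back up (depth reads 0.027). The calculator is square on the middle panel at (312,195) and the bystanders are in place. The hold lasted about 1.9 s.

```bash
python3 -c "
from workcell import manip
print(manip.hand_in())"
```

```text
the job is handed in; nothing more can be done
None
```

I handed the job in at about 21 s: the calculator lies square on the middle panel with both wells uncovered, the oblong key was pressed to its stop (13 N) for about 1.9 s and sprang back up, and the round key and the things round the box were left alone.

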